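# Slide a vial tray home on the shaker deck and press both sides until they snap

### The job

The pale blue tray of small bottles was set down out of register on the bench shaker: its four corner pins are standing on the metal deck. Without picking it up, slide it across the deck until all four pins drop into the deck's corner sockets, then press its two long sides down on the yellow patches, without forcing it, until the catches snap and it sits flush and level. Keep the bottles in it standing, and leave the things round the shaker where they are.

Things in the scene. Friction and masses are not known exactly. Their poses are not given: they have to be found in the camera images.
- shaker: Bench shaker, fixed: pale grey housing, control face with a dial towards the robot, carrying a flat grey metal deck with rounded edges, 196 mm (x) by 256 mm (y), 16 mm thick, its top 88 mm above the worktop, a blue mat let into it. Origin under its centre on the worktop; x points to the far long side, y along its length to the left, z up.
- deck_center (a point): Centre of the deck's top face, axes as the shaker's. When the tray is home its origin lies here and its axes agree with these.
- socket (a point): Mouth of the near right corner socket, at x -58, y -88 mm from deck_center. The four sockets lie at x +-58, y +-88 mm: round holes, bore 11 mm, through the 16 mm deck, mouth chamfered to 15 mm.
- catch (a point): The near right catch, in a pocket of the deck (x -60, y -40 mm from deck_center): two sprung steel balls, 6 mm thick, that face each other along y; a prong of the tray must be pressed down between them. Four such catches lie at x +-60, y +-40 mm, two along each long side.
- tray: Pale blue tray: flange 150 (x) by 210 mm (y), 6 mm thick, round a well of 2 by 4 compartments. Origin at its centre in the plane of its feet's shoulders; flange top 30 mm, well floor 7 mm above it; axes as the deck's. With bottles 0.5 to 0.8 kg. At the start it stands 13 to 24 mm short of home in the deck's x, up to 12 mm off in y, turned up to 0.06 rad; some 2 to 6 N at the flange slide it.
- pin_tip (a point): Tip of the tray's near right pin (x -58, y -88 mm, 13 mm below the tray's origin). Four such steel pins, 8 mm thick, tips bevelled, at x +-58, y +-88 mm. The tray's origin is 13 mm above the deck while pins stand on it, about 9 mm when all four have dropped in and its prongs rest on the catch balls (its weight alone does not snap them), 0 when home.
- pad_near (a point): Yellow patch, 12 by 36 mm, on the flange's top in the middle of the near long side (x -63, y 0 mm in the tray's frame): press here. Left and right of it, at y +-40 mm, two strike prongs reach 11.5 mm below the tray's origin. It takes about 10 to 18 N straight down here to snap them between their balls; then this side stops hard on its shoulders.
- pad_far (a point): Yellow patch in the middle of the far long side (x +63, y 0 mm in the tray's frame), with its two prongs, like the near one. Each side is pressed by itself.
- vial_a: Small white bottle with a green cap, 30 mm thick, 56 mm tall, standing loose in one of the tray's eight compartments (35 by 35 mm, 21 mm deep); origin under its centre, z up. About 0.07 to 0.16 kg.
- vial_b: A second bottle like vial_a in another compartment.
- vial_c: A third bottle like vial_a in another compartment.
- lab_timer: Bystander: small white lab timer, 68 by 68 by 21 mm, lying on the worktop right of the shaker; origin under its centre.
- green_rack: Bystander: green microtube rack, 66 by 105 by 34 mm, on the worktop right of the shaker; origin under its centre.
- brown_bottle: Bystander: brown reagent bottle, 41 mm thick, 90 mm tall, standing on the worktop left of the shaker; origin under its centre.

How it is judged (in metres and radians):
On the way:
1. all four pins have dropped into the sockets (tray no more than 10.5 mm above home, level, in register) (horizontal distance between tray and deck_center below 0.003 m and angle between the x axis of tray and the x axis of deck_center, either way round below 0.03 rad and z of tray in the frame of deck_center below 0.0105 m and angle between tray's own z axis and vertical below 0.03 rad), for 0.1 s.
At the end, for the whole second after the job is handed in: The tray is home: in register with the deck (within 3 mm and 0.03 rad), its shoulders down on the deck (within 2 mm) and level (within 0.015 rad), at rest; the three bottles stand upright (within 0.15 rad) on the tray's floor; timer, rack and brown bottle within 20 mm of where they were (horizontal distance between tray and deck_center below 0.003 m and angle between the x axis of tray and the x axis of deck_center, either way round below 0.03 rad and z of tray in the frame of deck_center below 0.002 m and angle between tray's own z axis and vertical below 0.015 rad and linear speed of tray below 0.01 m/s and angle between each of vial_a, vial_b, vial_c's own z axis and vertical below 0.15 rad and z of each of vial_a, vial_b, vial_c in the frame of tray below 0.012 m and horizontal distance between each of vial_a, vial_b, vial_c and tray below 0.09 m and distance of each of lab_timer, green_rack, brown_bottle from where it was at the start of the episode below 0.02 m); the robot touches nothing.
It fails at once if a bottle in the tray tipped over (more than 0.5 rad) (angle between any of vial_a, vial_b, vial_c's own z axis and vertical above 0.5 rad).
It fails at once if the tray picked up off the deck (pins more than 10 mm clear of it) (z of tray in the frame of deck_center above 0.023 m).
It fails at once if the tray forced (robot pressing on it with more than 50 N) (contact force between any of the arm, the fingers and tray above 50 N).
It fails at once if a bystander moved more than 20 mm or knocked over (distance of any of lab_timer, green_rack, brown_bottle from where it was at the start of the episode above 0.02 m or angle between any of lab_timer, green_rack, brown_bottle's own z axis and vertical above 0.4 rad).
It also fails if it takes over 72 s, if anything falls off the work surface, if the arm or the gripper's body presses on something with over 40 N, if the wrist force passes 120 N, or if a joint passes its speed limit or range.

### The arm

A 6-joint arm with a two-finger parallel gripper is mounted at the origin on a cart in front of the work surface, level with it; the furniture and walls round the work are solid. World frame = base frame: x ahead of the robot, y to its left, z up, the work surface at z = 0. Lengths are in m, angles in degrees, forces in N, time in s.
With the tool pointing down it reaches from about 0.4 to 0.925 m from the base axis. Payload 3.4 kg.
Tool frame: the origin (TCP) lies at the very end of the fingers, on their centre line; the grasp point (between the pads) lies ctrl.grip_depth behind it (ctrl.grip_depth is the distance from the TCP to the grasp point, in m); z points along the fingers, y is the line along which they close (so a half turn about z gives the same grasp; the last joint's range is limited). The gripper opens to 85 mm and grips with 20 to 120 N. Pads are 22 mm wide; open, the fingers measure 114 mm over their backs; the gripper's body (76 mm by 85 mm) begins 54 mm behind the grasp point. The pads swing forward as they close: fully open they stand 13 mm farther back than shut.
Start: joints at [-71.82, 17.578, 86.31, -0, 76.112, -4.211], TCP at [0.219, -0.532, 0.231] pointing down, gripper open.
Joint ranges: [-179.03, 179.03], [-60, 130.46], [8.19, 133.38], [-81.62, 261.62], [5.75, 156.47], [-153.77, 153.77]. Speed limits (degrees/s): [147.25, 147.25, 180, 180, 180, 180].

### API

Orientations are given as a 3x3 rotation matrix whose columns are the frame's x, y, z axes.
In Python, from bench import ctrl, eyes gives the robot as it stands.
- The arm moves only by the tool carry_out, never from a script. Its argument "plan" is text: rows parted by semicolons, each of 5 numbers parted by spaces: the opening, from -1 (shut) to 1 (fully open), then the shift along the tool's x, y, z in cm, then the turn about the tool's z in degrees. In form: gripper dx dy dz roll; .... A call has 1 to 12 rows; each row shifts and turns the commanded pose from where the row before left it, along the tool's axes as they then stand; what a row does not reach is not made up. A row lasts 1/8 s, in which the tool goes at most 62.5 mm and 10.7 degrees, less where a joint would pass 70% of its speed; a pose out of reach is approached as far as the arm can. A call is refused whole if a number of a shift passes 6.25 or a number of a turn 10.7, either way. A call with a gripper value outside its range is refused whole. The fingers move at their own pace and stop on an object; the grip force is fixed at half the most. Time passes only in rows, so rows that do not move let the fingers close. It gives the time, the measured TCP pose, the force, the opening and the grip force at its end, in the units of the state.
- ctrl.get_obs(): the state, without advancing time (a new reading comes with each control period).
- eyes.get_image(name): name is "scene" or "top" or "wrist"; returns a dict with "color" (384x512x3 uint8, red, green, blue), "fx", "fy", "cx", "cy" (pixels), "dist" ([k1, k2, p1, p2, k3] as OpenCV has them; the pictures are not rectified), "world_from_camera" (4x4, takes a point from camera to world coordinates). Camera axes: x right, y down, z forward; pixel columns grow to the right and rows downward; lengths in m; the calibration is good to about 2 mm. A picture is of the moment at which its call begins. There is no depth.
- ctrl.finish_job(): hands the job in; it is judged then, once.
The state is a dict: "time": time; "qpos": joint angles; "qvel": joint speeds; "joint_torque": joint torques, N m; "eef_pos": TCP position; "tcp_rot": TCP orientation; "contact_force": force on the tool from outside, world axes, zero at the start; "ft_torque": the same for the moment, N m; "width": finger opening in m; "finger_force": force on a finger pad.
Only numpy, scipy, OpenCV 4.12 (cv2) and the standard library are available. Lean on these libraries where they do the work, as an engineer would, in place of code of your own. Each camera call takes 0.05 s, during which the arm holds its last target. There are 200 camera calls.

## Working session

There is one attempt and no reset: what is moved stays moved. The work goes in short steps, Python scripts to look and compute and a tool call to move; the robot and the scene stay as the last step left them, time stands still between calls to the robot, and variables do not carry over. Pictures are saved under pics/ and viewed, at most 10 in all, crops included, and the job is handed in when it is done.

Besides the shell and the picture viewer there is one more tool, called after ">>>" as name(argument=value, ...) on one line, values as JSON. carry_out: Moves the arm, as the interface text tells. Its arguments: {"type":"object","properties":{"plan":{"type":"string"}},"required":["plan"]}

```bash
ls; mkdir -p pics; python3 - <<'E'
from bench import ctrl, eyes
import cv2, numpy as np
o=ctrl.get_obs(); print(o, ctrl.grip_depth)
ims=[]
for n in ["scene","top"]:
    im=eyes.get_image(n); cv2.imwrite(f"pics/{n}0.png",im["color"][:,:,::-1]); print(n,im["fx"],im["cx"],im["cy"],im["dist"],np.round(im["world_from_camera"],3).tolist())
E
```

```text
pics
{'time': 0.0, 'qpos': array([-7.18195455e+01,  1.76223169e+01,  8.63838565e+01, -9.33633609e-04,
        7.61110644e+01, -4.21289080e+00]), 'qvel': array([ 0.04209678,  0.06629873,  0.01113511,  0.08353466,  0.01347545,
       -0.00198761]), 'joint_torque': array([-7.97421376e-05, -4.57556677e+01, -2.51913875e+01, -9.84915914e-05,
        1.33836127e-02,  1.29173165e-05]), 'eef_pos': array([ 0.21879121, -0.53099023,  0.23038069]), 'tcp_rot': array([[ 9.24588835e-01,  3.80965956e-01, -6.53460556e-04],
       [ 3.80966493e-01, -9.24586811e-01,  1.93910027e-03],
       [ 1.34550176e-04, -2.04181703e-03, -9.99997906e-01]]), 'contact_force': array([0.58509591, 0.20353055, 0.31094992]), 'ft_torque': array([ 0.00033282,  0.00888936, -0.02661448]), 'finger_force': 0.0, 'width': 0.08555908510749607} 0.0187
scene 416.5197998922107 267.62277317065127 195.25645203023723 [0.04353632 0.         0.         0.         0.        ] [[-0.52, -0.553, 0.651, -0.145], [-0.854, 0.349, -0.386, 0.446], [-0.014, -0.757, -0.653, 0.819], [0.0, 0.0, 0.0, 1.0]]
top 411.86414976299704 253.56031812393664 194.70585627813284 [-0.03449321  0.          0.          0.          0.        ] [[-0.008, -0.999, 0.037, 0.505], [-1.0, 0.007, -0.011, 0.052], [0.01, -0.037, -0.999, 1.395], [0.0, 0.0, 0.0, 1.0]]
```

View pics/scene0.png

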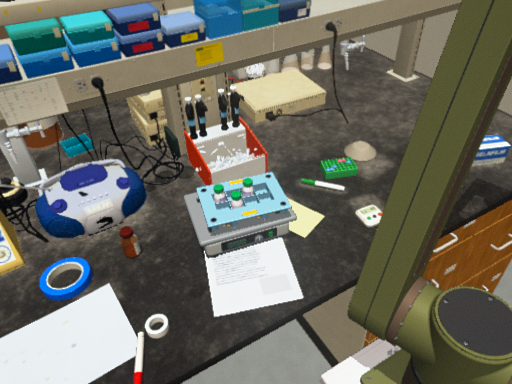

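View pics/top0.png

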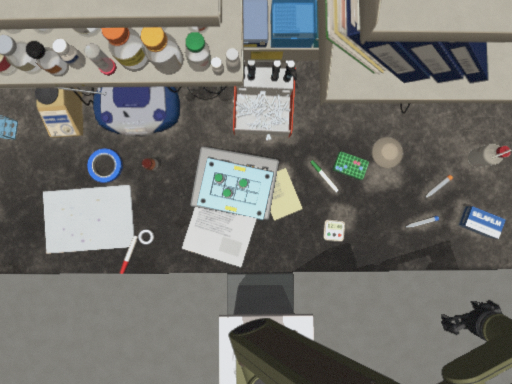

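The scene picture shows the tray around (243,198) on the shaker. In the top view the deck is centred near (235,182) and the tray near (234,190), with yellow patches at about (240,161) and (232,210). Next, a coarse measurement.

```bash
cat > h.py <<'E'
from bench import ctrl, eyes
import cv2, numpy as np
def ray(im,px,z):
    K=np.array([[im["fx"],0,im["cx"]],[0,im["fy"],im["cy"]],[0,0,1]])
    n=cv2.undistortPoints(np.float64(px).reshape(-1,1,2),K,np.float64(im["dist"])).reshape(-1,2)
    T=im["world_from_camera"]; d=np.c_[n,np.ones(len(n))]@T[:3,:3].T; o=T[:3,3]
    return o+d*((z-o[2])/d[:,2])[:,None]
def proj(im,P):
    T=np.linalg.inv(im["world_from_camera"]); K=np.array([[im["fx"],0,im["cx"]],[0,im["fy"],im["cy"]],[0,0,1]])
    return cv2.projectPoints(np.float64(P).reshape(-1,1,3),cv2.Rodrigues(T[:3,:3])[0],T[:3,3],K,np.float64(im["dist"]))[0].reshape(-1,2)
def blobs(mask,amin,amax=1e9):
    n,l,s,c=cv2.connectedComponentsWithStats(mask.astype(np.uint8))
    return [(int(s[i,4]),c[i],l==i) for i in range(1,n) if amin<=s[i,4]<=amax]
def hsv(im): return cv2.cvtColor(im["color"],cv2.COLOR_RGB2HSV).astype(int)
E
python3 - <<'E'
from h import *
im=eyes.get_image("top"); h=hsv(im); c=im["color"]
print(c[185,205],h[185,205],h[161,240],h[210,232],c[160,205], c[200,275])
y=(abs(h[...,0]-26)<8)&(h[...,1]>120)&(h[...,2]>150)
b=[q for q in blobs(y,8,200) if 190<q[1][0]<280 and 145<q[1][1]<225]
for q in b: print(q[0],q[1],ray(im,q[1],0.131))
t=(abs(h[...,0]-h[185,205,0])<8)&(h[...,1]>25)&(h[...,2]>140)
for q in blobs(t,300):
    if 190<q[1][0]<280 and 145<q[1][1]<225:
        pts=np.argwhere(q[2])[:,::-1]; r=cv2.minAreaRect(ray(im,pts,0.131)[:,:2].astype(np.float32)*1000); print(q[0],r)
w=eyes.get_image("wrist"); o=ctrl.get_obs()
T=np.eye(4);T[:3,:3]=o["tcp_rot"];T[:3,3]=o["eef_pos"]
print(np.round(np.linalg.inv(T)@w["world_from_camera"],4), w["fx"])
E
```

```text
[195 225 229] [ 94  38 229] [ 24   7 180] [ 30 103 223] [178 177 174] [214 210 169]
21 [239.33333333 168.33333333] [[0.63329107 0.08131806 0.131     ]]
18 [230.05555556 208.22222222] [[0.51081517 0.11054107 0.131     ]]
2894 ((571.8140869140625, 95.42998504638672), (209.85263061523438, 150.97006225585938), 77.12777709960938)
[[ 3.000e-04 -9.592e-01 -2.827e-01  7.090e-02]
 [ 1.000e+00  4.000e-04 -1.000e-04  5.000e-04]
 [ 2.000e-04 -2.827e-01  9.592e-01 -1.439e-01]
 [ 0.000e+00  0.000e+00  0.000e+00  1.000e+00]] 326.43316209957044
```

>>> carry_out(plan="-1 4.6 -3.8 -0.6 0;-1 4.6 -3.8 -0.6 0;-1 4.6 -3.8 -0.6 0;-1 4.6 -3.8 -0.6 0;-1 4.6 -3.8 -0.6 0;-1 4.6 -3.8 -0.6 0;-1 4.6 -3.8 -0.6 0;-1 4.6 -3.8 -0.4 0;-1 4.6 -3.8 0 0;-1 4.6 -3.8 0 0;-1 4.6 -3.8 0 0;-1 4.6 -3.8 0 0")

```text
time: 1.7
eef_pos: [0.5563, 0.1021, 0.2772]
tcp_rot: [[0.924, 0.381, 0.0], [0.381, -0.924, -0.0], [-0.0, 0.0, -1.0]]
contact_force: [0.7, -0.6, 0.4]
width: 0.0001
finger_force: 0.0
```

>>> carry_out(plan="-1 0 0 0 -10.6;-1 0 0 0 -10.6;-1 0 0 0 -10.6;-1 0 0 0 -10.6;-1 0 0 0 -10.6;-1 0 0 0 -10.6;-1 0 0 0 -10.6;-1 0 0 0 -10.6;-1 0 0 0 -10.6;-1 0 0 0 -10.6;-1 0 0 0 -10.6;-1 0 0 0 -10.6")

```text
time: 3.2
eef_pos: [0.5555, 0.1002, 0.277]
tcp_rot: [[-0.865, 0.501, -0.001], [0.501, 0.865, -0.0], [0.001, -0.0, -1.0]]
contact_force: [0.3, -1.0, -0.6]
width: 0.0003
finger_force: 0.0
```

>>> carry_out(plan="-1 0 0 0 -10.6;-1 0 0 0 -6.4;-1 0 0 0 0;-1 0 0 0 0")

```text
time: 3.7
eef_pos: [0.5556, 0.1002, 0.2772]
tcp_rot: [[-0.972, 0.234, -0.0], [0.234, 0.972, -0.0], [0.0, -0.0, -1.0]]
contact_force: [0.0, 0.9, -0.6]
width: 0.0001
finger_force: 0.0
```

```bash
python3 - <<'E'
from h import *
im=eyes.get_image("wrist"); cv2.imwrite("pics/w1.png",im["color"][:,:,::-1]); o=ctrl.get_obs()
print(o["tcp_rot"].round(3),o["qpos"].round(1),o["contact_force"])
E
```

```text
[[-0.972  0.233 -0.   ]
 [ 0.233  0.972  0.   ]
 [ 0.    -0.    -1.   ]] [  5.9  14.9  83.4   0.   81.7 -70.6] [ 0.03008498  0.07878807 -0.12638503]
```

View pics/w1.png

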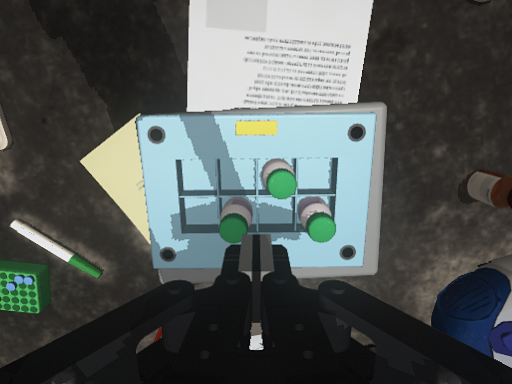

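The wrist view shows the near edge of the tray at row 113 and its far corners at (168,255) and (348,252). The bottles are at (281,180), (234,225) and (320,225). The fingers hide the far deck edge, so I'll shift the camera far and up.

>>> carry_out(plan="-1 -3.5 0.5 -1.5 0;-1 -3.5 0.5 -1.5 0;-1 0 0 0 0;-1 0 0 0 0")

```text
time: 4.25
eef_pos: [0.6254, 0.0937, 0.3066]
tcp_rot: [[-0.973, 0.233, -0.002], [0.233, 0.973, -0.0], [0.002, -0.0, -1.0]]
contact_force: [-0.3, -0.6, 0.5]
width: -0.0
finger_force: 0.0
```

```bash
python3 - <<'E'
from h import *
im=eyes.get_image("wrist"); cv2.imwrite("pics/w2.png",cv2.resize(im["color"][:,:,::-1],(800,600)))
np.save("w2.npy",im,allow_pickle=True)
E
```

```text
(no output)
```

View pics/w2.png

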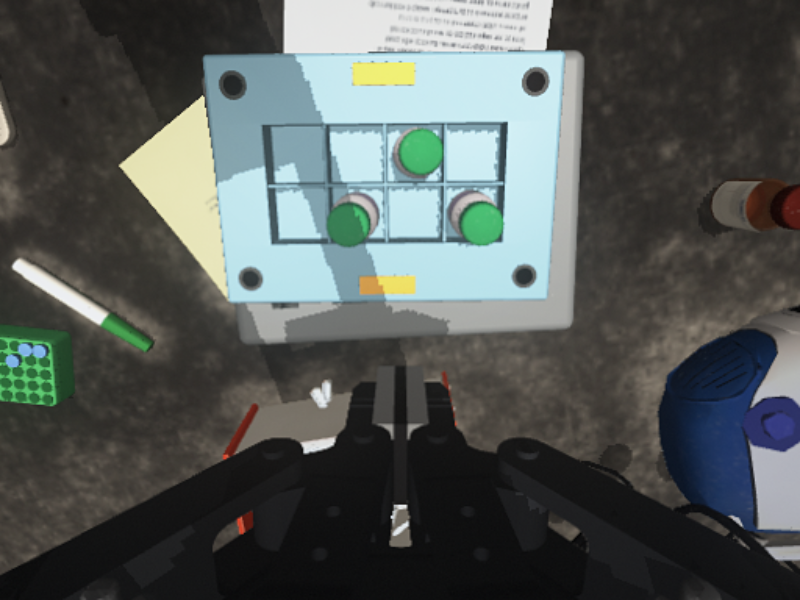

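The tray and the far and left deck edges are clear (800x600 view): deck corner about (573,326), far-right corner about (241,341), patches at (384,74) and (388,285), pin heads at (232,85), (536,82), (250,278) and (524,276). Next I measure both.

```bash
cat > meas.py <<'E'
from h import *
TZ=0.131
def meas(im, tz=TZ, verbose=True):
    h=hsv(im); H,S,V=h[...,0],h[...,1],h[...,2]
    # yellow pads
    y=(abs(H-27)<12)&(S>100)&(V>110)
    t=(abs(H-96)<10)&(S>25)&(V>70)
    # tray = largest blue component, closed
    b=max(blobs(t,500),key=lambda q:q[0]); tm=b[2].astype(np.uint8)
    hull=cv2.convexHull(np.argwhere(tm)[:,::-1].astype(np.int32))
    inside=np.zeros(tm.shape,np.uint8); cv2.fillConvexPoly(inside,hull,1)
    pads=sorted(sorted(blobs(y&(inside>0),25),key=lambda q:-q[0])[:2],key=lambda q:q[1][1])
    P=np.array([ray(im,[q[1]],tz)[0] for q in pads])
    dark=(V<75)&(inside>0)
    holes=[q for q in blobs(dark,40,330)]
    Hs=np.array([ray(im,[q[1]],tz)[0] for q in holes])
    return P,Hs,inside,[q[0] for q in pads],[(q[0],q[1].round(1)) for q in holes]
E
python3 - <<'E'
from meas import *
im=np.load("w2.npy",allow_pickle=True).item()
P,Hs,ins,pa,ho=meas(im)
print("pads",pa,P.round(4).tolist(),np.linalg.norm(P[0]-P[1])); 
for a,b in zip(ho,Hs): print(a,b.round(4))
c=im["color"]
s=.64
for u,v in [(565,200),(570,100),(500,318),(350,320),(260,320),(300,302)]:
    print((u,v),c[int(v*s),int(u*s)],hsv(im)[int(v*s),int(u*s)])
for v in (100,200,300): print([int(x) for x in hsv(im)[int(v*s),350:382,2]])
for u in (280,400,520): print([int(x) for x in hsv(im)[188:226,int(u*s),2]])
E
```

```text
pads [546, 395] [[0.5103, 0.1099, 0.131], [0.6339, 0.0818, 0.131]] 0.1267437005829717
(211, array([148. ,  53.9])) [0.4957 0.0224 0.131 ]
(122, array([342.4,  51.9])) [0.5352 0.1951 0.131 ]
(43, array([322.3,  87.2])) [0.5612 0.1717 0.131 ]
(85, array([335.2, 176.4])) [0.6487 0.1692 0.131 ]
(77, array([159.9, 178. ])) [ 0.6093 -0.0032  0.131 ]
(565, 200) [183 184 180] [ 38   6 184]
(570, 100) [192 191 186] [ 25   8 192]
(500, 318) [171 172 169] [ 40   4 172]
(350, 320) [114 116 114] [ 60   4 116]
(260, 320) [172 173 171] [ 45   3 173]
(300, 302) [143 164 171] [ 98  42 171]
[242, 242, 242, 242, 242, 242, 242, 243, 223, 182, 197, 194, 193, 191, 192, 193, 193, 190, 174, 157, 153, 143, 118, 49, 49, 50, 51, 51, 56, 55, 56, 58]
[240, 239, 241, 233, 211, 184, 184, 184, 184, 184, 183, 184, 184, 183, 184, 179, 168, 160, 152, 139, 63, 60, 60, 57, 55, 55, 56, 58, 59, 60, 61, 60]
[172, 172, 173, 172, 173, 171, 172, 172, 172, 172, 171, 172, 172, 166, 162, 154, 142, 89, 71, 70, 69, 67, 67, 68, 67, 66, 70, 71, 72, 69, 67, 67]
[234, 235, 234, 236, 226, 148, 79, 92, 82, 125, 168, 177, 175, 174, 174, 175, 174, 173, 172, 173, 171, 172, 172, 172, 172, 171, 172, 171, 161, 152, 138, 94, 52, 45, 45, 45, 46, 46]
[224, 238, 237, 230, 183, 164, 176, 175, 175, 175, 155, 126, 115, 116, 116, 117, 115, 115, 116, 115, 115, 115, 114, 114, 109, 104, 97, 81, 65, 59, 64, 68, 65, 65, 68, 68, 61, 55]
[235, 236, 231, 203, 175, 173, 174, 173, 174, 174, 172, 173, 173, 172, 171, 171, 170, 171, 172, 174, 167, 157, 145, 127, 103, 89, 85, 82, 81, 83, 88, 95, 95, 89, 84, 82, 80, 83]
```

```bash
cat > deck.py <<'E'
from meas import *
def cross(a,th):
    i=int(np.argmax(a<th)); return i-1+(a[i-1]-th)/(a[i-1]-a[i])
def fit(p): # line: mean, dir
    p=p[:,:2]; m=np.median(p,0)
    for _ in range(4):
        u,s,v=np.linalg.svd(p-p.mean(0)); r=(p-p.mean(0))@v[1]; k=abs(r)<max(2*np.std(r),.0008)
        if k.all(): break
        p=p[k]
    return p.mean(0),v[0],np.std(r)*1000,len(p)
def deck(im,z=0.084):
    V=hsv(im)[...,2].astype(float)
    R=np.array([[355+0+cross(V[r,355:385],105),r] for r in range(50,196,5)])
    F=np.array([[c,196+cross(V[196:230,c],105)] for c in list(range(165,180,3))+list(range(295,350,5))])
    L=np.array([[175-cross(V[r,175:140:-1],105),r] for r in range(202,213,2)])
    return [fit(ray(im,q,z)) for q in (R,F)]+[ray(im,L,z)]
if __name__=="__main__":
    im=np.load("w2.npy",allow_pickle=True).item()
    r,f,L=deck(im); print(r,f,L.round(4)[:,:2])
    yw=[np.degrees(np.arctan2(d[1],d[0])) for d in (r[1],f[1])]; print(yw)
    yaw=np.radians(((yw[0]+90)%180-90 + (yw[1]%180-90))/2); ex=np.array([np.cos(yaw),np.sin(yaw)]); ey=np.array([-ex[1],ex[0]])
    xf=f[0]@ex; yl=r[0]@ey; yr=(L[:,:2]@ey); print("len y",yl-yr)
    cy=(yl+np.median(yr))/2; print("yaw",np.degrees(yaw),"centre from left",(xf-.098)*ex+(yl-.128)*ey,"from both",(xf-.098)*ex+cy*ey)
    tr=np.array([.57223,.09588]); d=tr-((xf-.098)*ex+cy*ey); print("tray rel mm",d@ex*1000,d@ey*1000)
E
python3 deck.py
```

```text
(array([0.61255262, 0.22505527]), array([ 0.98365437, -0.18006687]), np.float64(0.12169252608119537), 30) (array([0.69673448, 0.12624501]), array([0.18170374, 0.98335332]), np.float64(0.17456270547389424), 13) [[ 0.6433 -0.0369]
 [ 0.6458 -0.0373]
 [ 0.6482 -0.0376]
 [ 0.6508 -0.0379]
 [ 0.6533 -0.0381]
 [ 0.6558 -0.0387]]
[np.float64(-10.373654653125007), np.float64(79.53098637950366)]
len y [0.25205137 0.2520078  0.25190755 0.25168217 0.25147889 0.25163405]
yaw -10.421334136810671 centre from left [0.59202185 0.0986844 ] from both [0.59240218 0.10075228]
tray rel mm -18.958094448785534 -8.440759553608386
```

>>> carry_out(plan="-1 0 0 0 -3;-1 1.8 -4.6 0 0;-1 1.8 -4.6 0 0;-1 1.7 -4.6 0 0;-1 0 0 0 0;-1 0 0 5 0;-1 0 0 5 0;-1 0 0 5 0;-1 0 0 3 0;-1 0 0 1.5 0;-1 0 0 0 0;-1 0 0 0 0")

```text
time: 5.8
eef_pos: [0.5503, -0.0323, 0.1136]
tcp_rot: [[-0.984, 0.18, 0.003], [0.18, 0.984, -0.0], [-0.003, 0.0, -1.0]]
contact_force: [-0.9, -0.1, -0.1]
width: -0.0
finger_force: 0.0
```

```bash
python3 - <<'E'
from h import *
im=eyes.get_image("wrist"); cv2.imwrite("pics/w3.png",im["color"][:,:,::-1]); o=ctrl.get_obs()
t=np.array([.5722,.0959]);a=np.radians(-12.85);ex=np.array([np.cos(a),np.sin(a)]);ey=np.array([-ex[1],ex[0]]);d=o["eef_pos"][:2]-t
print(d@ex,d@ey,o["eef_pos"])
E
```

```text
0.007248004611499458 -0.12995220380591216 [ 0.55036519 -0.03240959  0.11381827]
```

View pics/w3.png

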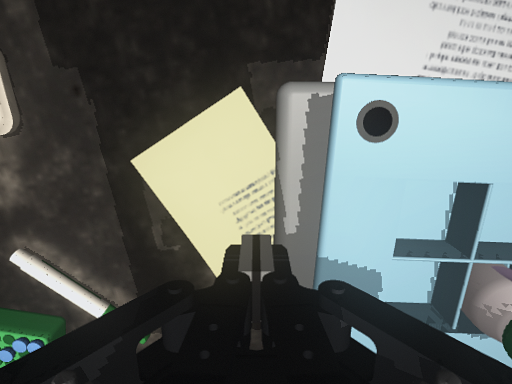

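The closed fingers stand at (256,250), right of the tray's edge (about column 318), with nothing in between. I'll approach in steps until I feel contact.

>>> carry_out(plan="-1 0 0.6 0 0;-1 0 0.4 0 0;-1 0 0 0 0")

```text
time: 6.22
eef_pos: [0.5511, -0.0222, 0.1127]
tcp_rot: [[-0.984, 0.18, 0.001], [0.18, 0.984, -0.0], [-0.001, 0.0, -1.0]]
contact_force: [0.1, -0.1, 0.9]
width: -0.0002
finger_force: 0.0
```

>>> carry_out(plan="-1 0 0.2 0 0;-1 0 0.2 0 0;-1 0 0 0 0")

```text
time: 6.6
eef_pos: [0.5515, -0.0195, 0.1123]
tcp_rot: [[-0.984, 0.18, -0.0], [0.18, 0.984, -0.001], [0.0, -0.001, -1.0]]
contact_force: [-1.0, -4.8, 0.8]
width: 0.0001
finger_force: 2.2
```

>>> carry_out(plan="-1 0 0.2 0 0;-1 0 0.2 0 0;-1 0 0 0 0")

```text
time: 6.98
eef_pos: [0.5523, -0.0154, 0.1123]
tcp_rot: [[-0.984, 0.181, -0.0], [0.181, 0.984, -0.001], [-0.0, -0.001, -1.0]]
contact_force: [-0.2, -4.6, 1.2]
width: 0.0001
finger_force: 2.4
```

>>> carry_out(plan="-1 0 0.2 0 0;-1 0 0.1 0 0;-1 0 0 0 0;-1 0 -1 0 0;-1 0 -2 0 0;-1 0 0 -5 0;-1 0 2 -6 0;-1 -3 5 -6 0;-1 -3 5 -2 0;-1 -1 3 0 0;-1 0 0 0 0;-1 0 0 0 0")

```text
time: 8.48
eef_pos: [0.6327, 0.0812, 0.2857]
tcp_rot: [[-0.983, 0.181, -0.002], [0.181, 0.983, -0.001], [0.002, -0.001, -1.0]]
contact_force: [0.6, -0.4, -0.9]
width: 0.0002
finger_force: 0.0
```

```bash
cat > look.py <<'E'
from deck import *
import sys
im=eyes.get_image("wrist"); np.save("last.npy",im,allow_pickle=True); o=ctrl.get_obs(); print(o["eef_pos"].round(4),o["time"])
tz=float(sys.argv[1]) if len(sys.argv)>1 else TZ
P,Hs,ins,pa,ho=meas(im,tz); print("pads",pa,P.round(4).tolist())
C=np.array([.5924,.1008]); a=np.radians(-10.42); ex=np.array([np.cos(a),np.sin(a)]); ey=np.array([-ex[1],ex[0]])
for (n,u),b in zip(ho,Hs): print(n,u,b[:2].round(4),"deckframe",np.round([(b[:2]-C)@ex*1e3,(b[:2]-C)@ey*1e3],1))
# tray from 4 holes: choose those forming 116x176 rectangle
import itertools
best=None
for q in itertools.combinations(range(len(Hs)),4):
    p=Hs[list(q),:2]; m=p.mean(0); r=np.linalg.norm(p-m,axis=1); e=abs(r-.1054).max()
    if best is None or e<best[0]: best=(e,p,m)
if best:
    e,p,m=best; d=p-m; s=sorted(range(4),key=lambda i:d[i]@ey); v=(p[s[2]]+p[s[3]]-p[s[0]]-p[s[1]]); yaw=np.degrees(np.arctan2(-v[0],v[1]))
    print("err",e,"tray",m.round(4),"yaw",yaw,"rel mm",(m-C)@ex*1e3,(m-C)@ey*1e3,"dyaw",yaw+10.42)
E
python3 look.py
```

```text
[0.6326 0.0809 0.2858] 8.525
pads [652, 443] [[0.5119, 0.1173, 0.131], [0.6352, 0.0893, 0.131]]
273 [167.8  32.3] [0.4972 0.0298] deckframe [-80.8 -87. ]
143 [377.8  41.7] [0.5362 0.2024] deckframe [-73.7  89.8]
45 [302.8  68.4] [0.5459 0.137 ] deckframe [-52.2  27.2]
287 [348.4  85.9] [0.5673 0.1742] deckframe [-38.   67.6]
46 [347.8 118.5] [0.5951 0.1707] deckframe [-10.   69.2]
93 [172.  168.4] [0.6109 0.0043] deckframe [ 35.6 -91.6]
100 [360. 176.] [0.6499 0.1765] deckframe [42.8 84.9]
err 0.0005523707284583318 tray [0.5735 0.1033] yaw -12.748206435978457 rel mm -18.99764053571974 -0.9753633964250112 dyaw -2.3282064359784567
```

>>> carry_out(plan="1 5.6 0.4 0 0;1 5.6 0.4 0 0;1 5.6 0.3 0 0;1 0 0 0 0;1 0 0 5 0;1 0 0 5 0;1 0 0 5 0;1 0 0 2.6 0;1 0 0 1 0;1 0 0 0 0;1 0 0 0 0")

```text
time: 9.9
eef_pos: [0.4717, 0.1234, 0.1016]
tcp_rot: [[-0.983, 0.181, 0.003], [0.181, 0.983, 0.0], [-0.003, 0.001, -1.0]]
contact_force: [0.6, -0.0, 0.4]
width: 0.0856
finger_force: 0.0
```

```bash
python3 - <<'E'
from h import *
im=eyes.get_image("scene"); g=im["color"][120:280,150:340,::-1]; cv2.imwrite("pics/s4.png",cv2.resize(g,None,fx=4,fy=3.7))
E
```

```text
(no output)
```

View pics/s4.png

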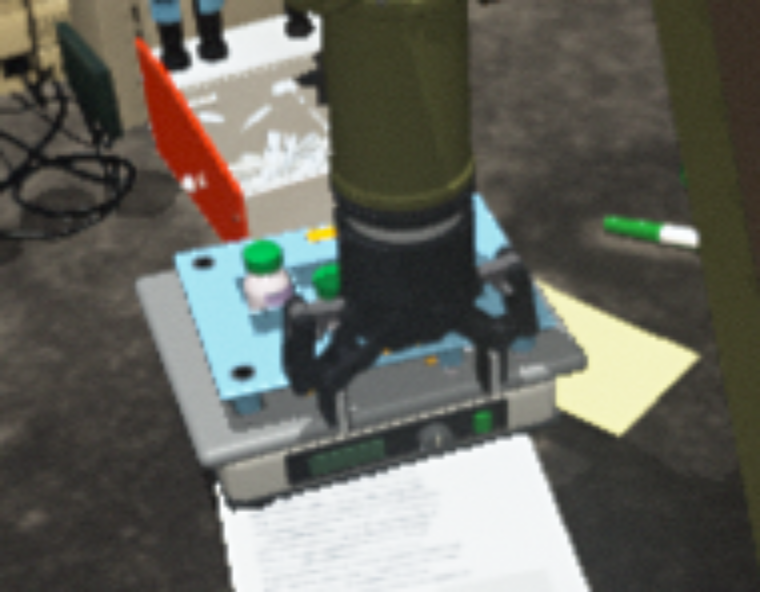

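The open fingers stand just in front of the tray's near edge and the bottles are upright. Now I push.

>>> carry_out(plan="1 -0.7 0 0 0;1 -0.6 0 0 0;1 0 0 0 0;1 0 0 0 0")

```text
time: 10.45
eef_pos: [0.483, 0.1211, 0.1004]
tcp_rot: [[-0.984, 0.181, -0.0], [0.181, 0.984, -0.0], [0.0, -0.0, -1.0]]
contact_force: [-0.7, -0.4, 0.9]
width: 0.0855
finger_force: 0.0
```

>>> carry_out(plan="1 -0.25 0 0 0;1 -0.25 0 0 0;1 -0.25 0 0 0;1 0 0 0 0")

```text
time: 10.95
eef_pos: [0.4884, 0.1198, 0.1001]
tcp_rot: [[-0.983, 0.181, -0.004], [0.181, 0.983, 0.0], [0.004, -0.001, -1.0]]
contact_force: [-4.5, 1.0, 3.3]
width: 0.0854
finger_force: 2.4
```

>>> carry_out(plan="1 -0.25 0 0 0;1 -0.25 0 0 0;1 -0.25 0 0 0;1 0 0 0 0")

```text
time: 11.45
eef_pos: [0.4936, 0.1178, 0.0999]
tcp_rot: [[-0.983, 0.181, -0.008], [0.181, 0.983, -0.001], [0.008, -0.003, -1.0]]
contact_force: [-8.5, -1.1, 6.4]
width: 0.0856
finger_force: 4.1
```

```bash
python3 look.py 2>&1 | head -3; python3 - <<'E'
from h import *
im=np.load("last.npy",allow_pickle=True).item(); a=im["color"][:,:,::-1]
s=eyes.get_image("scene"); b=cv2.resize(s["color"][150:270,170:330,::-1],(512,384),interpolation=cv2.INTER_CUBIC)
cv2.imwrite("pics/c5.png",cv2.resize(np.hstack([a[:,100:412],b[:,50:462]]),(790,420)))
E
```

```text
[0.4937 0.1178 0.0998] 11.5
pads [1815] [[0.5165, 0.1148, 0.131]]
63 [183.2 307.1] [0.4975 0.0864] deckframe [-90.7 -31.4]
```

View pics/c5.png

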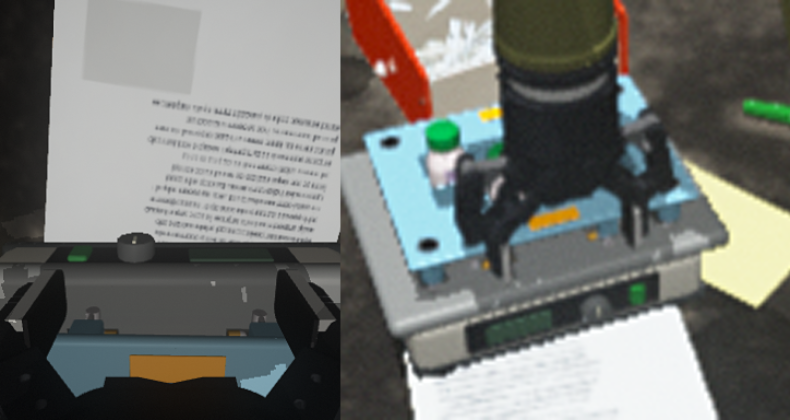

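The near patch moved about 5 mm far, so the tray slides. The upward force is friction as the tool settles, so I'll relieve it with a small lift while pushing.

>>> carry_out(plan="1 -0.2 0 -0.1 0;1 -0.2 0 -0.05 0;1 0 0 0 0")

```text
time: 11.92
eef_pos: [0.501, 0.1175, 0.1014]
tcp_rot: [[-0.984, 0.181, -0.002], [0.181, 0.984, -0.0], [0.002, -0.001, -1.0]]
contact_force: [-3.4, -1.0, -2.6]
width: 0.0853
finger_force: 1.7
```

>>> carry_out(plan="1 -0.2 0 0 0;1 -0.2 0 0 0;1 0 0 0 0")

```text
time: 12.3
eef_pos: [0.5078, 0.1172, 0.1025]
tcp_rot: [[-0.984, 0.181, 0.004], [0.181, 0.984, 0.0], [-0.003, 0.001, -1.0]]
contact_force: [-0.1, -0.3, 0.2]
width: 0.0856
finger_force: 0.1
```

>>> carry_out(plan="1 -0.15 0 0 0;1 -0.15 0 0 0;1 0 0 0 0")

```text
time: 12.68
eef_pos: [0.5082, 0.1169, 0.1021]
tcp_rot: [[-0.984, 0.181, -0.001], [0.181, 0.984, 0.001], [0.001, 0.001, -1.0]]
contact_force: [-4.3, 3.1, 3.7]
width: 0.0852
finger_force: 2.2
```

>>> carry_out(plan="1 1.5 0 0 0;1 1 0 0 0;1 0 0 -5 0;1 -4 0 -6 0;-1 -6 0 -6 0;-1 -6 0 -2 0;-1 -2 0 0 0;-1 0 0 0 0;-1 0 0 0 0;-1 0 0 0 0")

```text
time: 13.92
eef_pos: [0.6381, 0.0927, 0.2676]
tcp_rot: [[-0.984, 0.18, -0.001], [0.18, 0.984, -0.0], [0.001, -0.0, -1.0]]
contact_force: [-1.0, 0.3, -0.5]
width: 0.0
finger_force: 0.0
```

```bash
python3 look.py 0.127; python3 -c "
from deck import *
im=np.load('last.npy',allow_pickle=True).item()
cv2.imwrite('pics/w6.png',im['color'][:,:,::-1])"
```

```text
[0.6383 0.0927 0.2678] 13.975
pads [696, 468] [[0.5294, 0.111, 0.127], [0.654, 0.0879, 0.127]]
289 [146.5  54.7] [0.5186 0.0231] deckframe [-58.5 -89.8]
159 [364.   54.9] [0.5505 0.197 ] deckframe [-58.6  87. ]
201 [339.1 103.5] [0.585  0.1727] deckframe [-20.3  69.4]
102 [158.1 192.1] [0.6331 0.0021] deckframe [ 57.8 -89.7]
110 [352.3 192.3] [0.665  0.1759] deckframe [57.8 87. ]
err 0.00043666916885908014 tray [0.5918 0.0995] yaw -10.410098889296732 rel mm -0.365380186253713 -1.3637889203305946 dyaw 0.009901110703268046
```

View pics/w6.png

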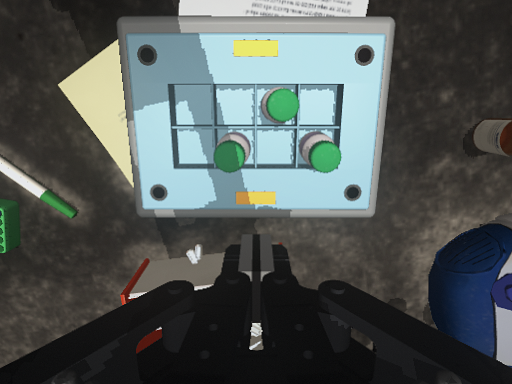

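The tray now sits squarely in the deck, with an even grey margin all round and the patches at (256,48) and (256,198). Its height is 4 mm lower and its yaw agrees, so the pins are in. Next is the near patch.

>>> carry_out(plan="-1 5.5 -0.1 0 0;-1 5.5 -0.1 0 0;-1 0 0 0 0;-1 0 0 5 0;-1 0 0 4.5 0;-1 0 0 2.5 0;-1 0 0 1 0;-1 0 0 0 0;-1 0 0 0 0")

```text
time: 15.1
eef_pos: [0.5324, 0.1104, 0.1392]
tcp_rot: [[-0.984, 0.181, 0.003], [0.181, 0.984, 0.0], [-0.003, 0.001, -1.0]]
contact_force: [-0.7, -0.5, 0.8]
width: 0.0002
finger_force: 0.0
```

>>> carry_out(plan="-1 0 0 0.3 0;-1 0 0 0.3 0;-1 0 0 0.2 0;-1 0 0 0 0;-1 0 0 0 0")

```text
time: 15.72
eef_pos: [0.5311, 0.1103, 0.1299]
tcp_rot: [[-0.984, 0.181, -0.0], [0.181, 0.984, 0.0], [0.0, -0.0, -1.0]]
contact_force: [-0.1, -0.2, 0.1]
width: -0.0001
finger_force: 0.0
```

>>> carry_out(plan="-1 0 0 0.2 0;-1 0 0 0.2 0;-1 0 0 0 0")

```text
time: 16.1
eef_pos: [0.5311, 0.1103, 0.1262]
tcp_rot: [[-0.984, 0.181, 0.0], [0.181, 0.984, 0.0], [-0.0, 0.0, -1.0]]
contact_force: [-0.7, -0.1, 3.9]
width: 0.0002
finger_force: 1.9
```

>>> carry_out(plan="-1 0 0 0.15 0;-1 0 0 0.15 0;-1 0 0 0 0")

```text
time: 16.48
eef_pos: [0.5309, 0.1104, 0.1236]
tcp_rot: [[-0.984, 0.181, 0.0], [0.181, 0.984, 0.0], [-0.0, 0.0, -1.0]]
contact_force: [-2.3, -0.1, 4.1]
width: 0.0001
finger_force: 2.4
```

>>> carry_out(plan="-1 0 0 0.15 0;-1 0 0 0.15 0;-1 0 0 0 0")

```text
time: 16.85
eef_pos: [0.531, 0.1102, 0.1194]
tcp_rot: [[-0.984, 0.181, -0.001], [0.181, 0.984, -0.0], [0.001, -0.0, -1.0]]
contact_force: [-1.1, -0.2, -0.1]
width: 0.0001
finger_force: 0.0
```

>>> carry_out(plan="-1 0 0 0.15 0;-1 0 0 0.15 0;-1 0 0 0 0")

```text
time: 17.23
eef_pos: [0.5314, 0.1103, 0.1184]
tcp_rot: [[-0.984, 0.181, 0.001], [0.181, 0.984, 0.0], [-0.001, 0.0, -1.0]]
contact_force: [-3.1, 0.3, 10.5]
width: 0.0
finger_force: 5.7
```

>>> carry_out(plan="-1 0 0 0.15 0;-1 0 0 0.1 0;-1 0 0 0 0")

```text
time: 17.6
eef_pos: [0.5314, 0.1103, 0.118]
tcp_rot: [[-0.984, 0.181, 0.003], [0.181, 0.984, 0.0], [-0.002, 0.001, -1.0]]
contact_force: [-8.1, -0.8, 26.1]
width: -0.0001
finger_force: 13.2
```

>>> carry_out(plan="-1 0 0 -2 0;-1 0 0 -4 0;-1 0 0 -4 0;-1 -6.2 0 0 0;-1 -6.2 0 0 0;-1 0 0 0 0;-1 0 0 4 0;-1 0 0 2.6 0;-1 0 0 0 0;-1 0 0 0 0")

```text
time: 18.85
eef_pos: [0.6532, 0.0881, 0.1493]
tcp_rot: [[-0.984, 0.181, 0.001], [0.181, 0.984, 0.0], [-0.001, 0.0, -1.0]]
contact_force: [1.1, -0.7, -0.2]
width: -0.0002
finger_force: 0.0
```

>>> carry_out(plan="-1 0 0 1 0;-1 0 0 0.7 0;-1 0 0 0.3 0;-1 0 0 0.2 0;-1 0 0 0 0")

```text
time: 19.48
eef_pos: [0.6529, 0.0879, 0.1269]
tcp_rot: [[-0.984, 0.181, -0.0], [0.181, 0.984, 0.0], [0.0, 0.0, -1.0]]
contact_force: [-0.8, -0.5, 3.0]
width: -0.0002
finger_force: 1.6
```

>>> carry_out(plan="-1 0 0 0.15 0;-1 0 0 0.15 0;-1 0 0 0.15 0;-1 0 0 0 0")

```text
time: 19.98
eef_pos: [0.6537, 0.0879, 0.1223]
tcp_rot: [[-0.984, 0.181, 0.002], [0.181, 0.984, 0.0], [-0.002, 0.0, -1.0]]
contact_force: [-0.1, -0.7, 0.4]
width: 0.0
finger_force: 0.0
```

>>> carry_out(plan="-1 0 0 0.15 0;-1 0 0 0.15 0;-1 0 0 0 0")

```text
time: 20.35
eef_pos: [0.6528, 0.0879, 0.1183]
tcp_rot: [[-0.984, 0.181, -0.001], [0.181, 0.984, -0.0], [0.001, -0.0, -1.0]]
contact_force: [0.2, -1.0, -0.6]
width: 0.0002
finger_force: 0.0
```

>>> carry_out(plan="-1 0 0 0.15 0;-1 0 0 0.15 0;-1 0 0 0.1 0;-1 0 0 0 0")

```text
time: 20.85
eef_pos: [0.6531, 0.0879, 0.1179]
tcp_rot: [[-0.984, 0.181, 0.002], [0.181, 0.984, 0.0], [-0.002, 0.0, -1.0]]
contact_force: [-5.3, -0.7, 15.3]
width: 0.0004
finger_force: 7.5
```

The far side has reached its hard stop too. I'll re-press the near side briefly to confirm it, then back off and look.

>>> carry_out(plan="-1 0 0 -2 0;-1 0 0 -4 0;-1 0 0 -4 0;-1 6.2 0 0 0;-1 6.2 0 0 0;-1 0 0 0 0;-1 0 0 4 0;-1 0 0 4 0;-1 0 0 1.4 0;-1 0 0 0.3 0;-1 0 0 0 0;-1 0 0 0 0")

```text
time: 22.35
eef_pos: [0.5325, 0.1103, 0.1187]
tcp_rot: [[-0.984, 0.181, 0.002], [0.181, 0.984, 0.0], [-0.002, 0.001, -1.0]]
contact_force: [-0.3, 0.2, 0.7]
width: -0.0001
finger_force: 0.0
```

>>> carry_out(plan="-1 0 0 0.2 0;-1 0 0 0.2 0;-1 0 0 0.2 0;-1 0 0 0 0")

```text
time: 22.85
eef_pos: [0.5326, 0.1104, 0.1176]
tcp_rot: [[-0.984, 0.18, 0.005], [0.18, 0.984, 0.001], [-0.005, 0.001, -1.0]]
contact_force: [-8.8, -1.2, 35.9]
width: 0.0001
finger_force: 18.0
```

Hard down on both sides. I'll withdraw and check.

>>> carry_out(plan="-1 0 0 -2 0;-1 0 0 -5 0;-1 0 0 -5 0;-1 -5 0 -3 0;-1 -5 0 0 0;-1 0 0 0 0;-1 0 0 0 0;-1 0 0 0 0")

```text
time: 23.85
eef_pos: [0.6281, 0.0925, 0.2616]
tcp_rot: [[-0.984, 0.18, -0.002], [0.18, 0.984, 0.0], [0.002, -0.0, -1.0]]
contact_force: [-0.4, -0.4, 0.2]
width: -0.0001
finger_force: 0.0
```

```bash
python3 look.py 0.118; python3 -c "
from h import *
a=np.load('last.npy',allow_pickle=True).item()['color'][:,:,::-1]
b=cv2.resize(eyes.get_image('scene')['color'][130:270,150:380,::-1],(512,384))
cv2.imwrite('pics/f7.png',cv2.resize(np.hstack([a,b]),(800,300)))"
```

```text
[0.6282 0.0925 0.2618] 23.9
pads [646, 458] [[0.5303, 0.111, 0.118], [0.6549, 0.0881, 0.118]]
270 [151.1  68.7] [0.5193 0.0229] deckframe [-57.8 -89.8]
156 [364.6  68.6] [0.5511 0.1972] deckframe [-58.   87.3]
194 [339.9 116.9] [0.5865 0.1726] deckframe [-18.8  69.5]
43 [296.5 158.3] [0.6155 0.1305] deckframe [17.4 33.4]
57 [337.9 148.1] [0.6131 0.1679] deckframe [ 8.2 69.8]
103 [162.3 202.4] [0.6342 0.002 ] deckframe [ 59.  -89.6]
103 [353.  202.1] [0.6657 0.1762] deckframe [58.5 87.4]
err 0.0006480290163222713 tray [0.5926 0.0996] yaw -10.303627188645283 rel mm 0.40081473869387846 -1.1805687497601332 dyaw 0.11637281135471689
```

View pics/f7.png

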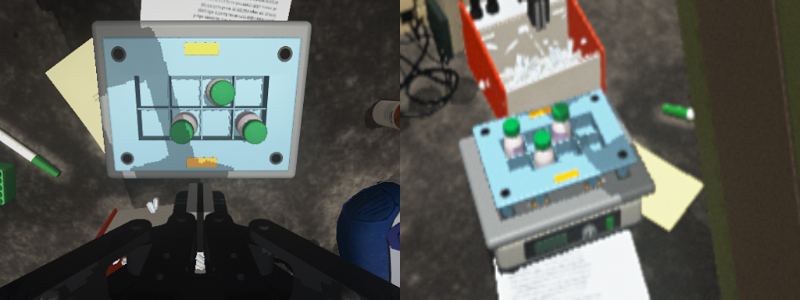

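The tray is centred and level, its flange at 118 mm, and the bottles are upright. I'm handing it in.

```bash
python3 -c "
from bench import ctrl
print(ctrl.finish_job())"
```

```text
the job is handed in; nothing more can be done
None
```

The job is handed in: the tray is in its sockets and both long sides are pressed to a hard stop at the home height. In the last pictures it looks level with its bottles upright, and I did not re-measure the timer, rack and brown bottle. No verdict came back.

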